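# Sort the coaxial parts into their sample-marked trays

## Task

Sort the five loose coaxial parts on the bench into the three black trays, each part into the tray whose glued-on sample is of the same kind: both adaptors, both attenuators and the tee. Everything ends wholly inside its compartment, resting on the tray's floor, released, with the adaptors standing upright on their nuts and the attenuators and the tee lying down. Leave the screw dish and the marker pen where they are.

Things in the scene. Friction and masses are not known exactly. Their poses are not given: they have to be found in the camera images.
- tray_adaptors: fixed black tray: open compartment 90 (x) x 104 (y) x 12 mm high outside, walls 3 mm, floor 5 mm thick. Origin: middle of the compartment's underside, on the bench; x away from the robot, y left, z up (yaw within 7 degrees). A solid 12 mm high ledge fills the far side, x = 45 to 79 mm; glued on its middle, as sample: a stepped adaptor standing upright, its top 48 mm above the bench.
- tray_attenuators: fixed black tray: open compartment 90 (x) x 104 (y) x 12 mm high outside, walls 3 mm, floor 5 mm thick. Origin: middle of the compartment's underside, on the bench; x away from the robot, y left, z up (yaw within 7 degrees). A solid 12 mm high ledge fills the far side, x = 45 to 79 mm; glued on its middle, as sample: an attenuator lying along y, its top 31 mm above the bench.
- tray_tees: fixed black tray: open compartment 90 (x) x 104 (y) x 12 mm high outside, walls 3 mm, floor 5 mm thick. Origin: middle of the compartment's underside, on the bench; x away from the robot, y left, z up (yaw within 7 degrees). A solid 12 mm high ledge fills the far side, x = 45 to 79 mm; glued on its middle, as sample: a T-shaped piece lying flat, its top 26 mm above the bench.
- adaptor_1: loose coaxial adaptor, light grey, stepped round body standing upright on its nut: 20 mm across at the foot, slimmer at the top, 36 mm tall. Origin: centre of its underside; z up along its axis. One of two of its kind.
- adaptor_2: loose coaxial adaptor, light grey, stepped round body standing upright on its nut: 20 mm across at the foot, slimmer at the top, 36 mm tall. Origin: centre of its underside; z up along its axis. One of two of its kind.
- attenuator_1: loose coaxial attenuator, light grey stepped cylinder lying on its side, 65 mm long, about 22 mm wide, 19 mm high. Origin: under its middle, on its underside; y along its length, x across, z up. One of two alike.
- attenuator_2: loose coaxial attenuator, light grey stepped cylinder lying on its side, 65 mm long, about 22 mm wide, 19 mm high. Origin: under its middle, on its underside; y along its length, x across, z up. One of two alike.
- tee: loose coaxial tee piece, light grey, lying flat: a round bar 14 mm thick and 34 mm long with a stem of the same thickness from its middle; 29 x 34 x 14 mm over all. Origin: on its underside, in the middle of that outline; x across the bar, which runs along y with its axis at x = +8 mm, the stem reaching to x = -14 mm; z up.
- screw_dish: bystander: loose round steel dish of screws, 94 mm across, 18 mm high, near the wall at the left; origin at the centre of its underside.
- marker_pen: bystander: loose blue and white marker pen, 135 mm long, 17 mm thick, lying near the robot; origin under its middle, y along it.
Mind the look-alikes: they are no part of the job. Leave any orange look-alike of the tee alone.

How it is judged:
By the outcome, as a careful person would: the job done as asked, in the order asked, and still so for the second after the job is handed in, with the robot touching nothing.
It also fails if it takes over 112 s, if anything falls off the work surface, if the arm or the gripper's body presses on something with over 40 N, if the wrist force passes 120 N, or if a joint passes its speed limit or range.

## Robot

A 7-joint arm with a two-finger parallel gripper is mounted at the origin on a cart in front of the work surface, level with it; the furniture and walls round the work are solid. World frame = base frame: x ahead of the robot, y to its left, z up, the work surface at z = 0. Lengths are in m, angles in rad, forces in N, time in s.
With the tool pointing down it reaches from about 0.35 to 0.775 m from the base axis. Payload 3.1 kg.
Tool frame: the origin (TCP) lies midway between the tips of the shut fingers; the grasp point (between the pads) lies behind it (r.grip_point_offset is the z of the grasp point in the tool frame, in m); z points along the fingers, y is the direction in which the jaws open and shut (so a half turn about z gives the same grasp; the last joint's range is limited). The gripper opens to 85 mm and grips with 20 to 120 N. Pads are 22 mm wide; open, the fingers measure 114 mm over their backs; the gripper's body (76 mm by 85 mm) begins 54 mm behind the grasp point. The pads swing forward as they close: fully open they stand 13 mm farther back than shut.
Start: joints at [1.261, 0.311, 0.014, 1.512, -0.004, 1.319, -0.027], TCP at [0.146, -0.53, 0.231] pointing down, gripper open.
Joint ranges: [-2.7, 2.7], [-0.3, 1.91], [-1.27, 1.3], [0.12, 2.57], [-1.44, 4.58], [0.2, 2.03], [-3.05, 3.05]. Speed limits (rad/s): [2.79, 2.79, 3.14, 3.14, 3.14, 3.14, 3.14].

## Interface

Orientations are given as a 3x3 rotation matrix whose columns are the frame's x, y, z axes.
In Python, from cell import telemetry, viewer, r gives the robot as it stands.
- The arm moves only by the tool jog_arm, never from a script. Its argument "motion" is a list of rows, each a list of 6 numbers: the shift along the tool's x, y, z in m, then the turn, a rotation vector about the tool's x, y, z in rad. A call has 1 to 20 rows; each row is the pose to reach, as a shift and turn from the pose commanded when the call began, along the tool's axes at that moment; what a row does not reach only later rows make up. A row lasts 1/12 s, in which the tool goes at most 41.7 mm and 7.16 degrees, less where a joint would pass 70% of its speed; a pose out of reach is approached as far as the arm can. A call with a gripper value outside its range is refused whole. "jaw" is the finger opening in m, from 0 to 0.0854, set as the call begins (left out, the last holds). The fingers move at their own pace and stop on an object; "grip_force" is the grip in N (left out, the last holds). Time passes only in rows, so rows that repeat a pose let the fingers close. It gives the time, the measured TCP pose, the force and the opening at its end, in the units of the state.
- telemetry.state(): the state, without advancing time (a new reading comes with each control period).
- viewer.read_camera(name): name is "scene" or "top" or "wrist"; returns (picture, depth): 480x640x3 uint8, blue, green, red; 480x640 float32, m along the optical axis (not along the pixel's ray), 0 where there is no reading.
- viewer.camera_model(name): a dict with "K" (3x3 intrinsics, pixels), "xyz" and "attitude" of the camera in the world; the wrist camera has in their place "T_tool_cam" (4x4, takes a point from camera to tool coordinates, whose origin is the TCP and whose axes are the flange's). Camera axes: x right, y down, z forward; pixel columns grow to the right and rows downward; lengths in m; the calibration is good to about 2 mm. A picture is of the moment at which its call begins: read the wrist's pose just before it. camera_model takes no time and is no camera call.
- r.close_job(): hands the job in, once; it reports no verdict.
The state is a dict: "clock": time; "joint_pos": joint angles; "joint_vel": joint speeds; "joint_efforts": joint torques, N m; "ee_pos": TCP position; "tcp_rot": TCP orientation; "force": force on the tool from outside, world axes, zero at the start; "moment": the same for the moment, N m; "gripper_width": finger opening in m.
Only numpy, scipy, OpenCV 4.12 (cv2) and the standard library are available. Lean on these libraries where they do the work, as an engineer would, in place of code of your own. Each camera call takes 0.05 s, during which the arm holds its last target. There are 200 camera calls.

## Working session

There is one attempt and no reset: what is moved stays moved. The work goes in short steps, Python scripts to look and compute and a tool call to move; the robot and the scene stay as the last step left them, time stands still between calls to the robot, and variables do not carry over. Pictures are saved under pics/ and viewed, on a budget of 14 in all, crops included, one or two more only if the job needs it, and the job is handed in when it is done.

Besides the shell and the picture viewer there is one more tool, called after "Request:" by a JSON object that holds its "fn" and its "kwargs", one argument or row to a line. jog_arm: Moves the arm, as the interface text tells. Its arguments: {"type":"object","properties":{"motion":{"type":"array"},"jaw":{"type":"number"},"grip_force":{"type":"number"}},"required":["motion"]}

```bash
ls; mkdir -p pics
python3 - <<'E'
from cell import telemetry, viewer, r
import cv2,numpy as np
s=telemetry.state();print(s); print(r.grip_point_offset)
for n in ["scene","top"]:
    p,d=viewer.read_camera(n); cv2.imwrite(f"pics/{n}0.png",p); np.save(f"{n}0.npy",d)
for n in ["scene","top","wrist"]: print(n,viewer.camera_model(n))
E
```

```text
pics
{'clock': 0.0, 'joint_pos': array([ 1.26126977,  0.31169651,  0.01401378,  1.51310684, -0.0043731 ,
        1.31919913, -0.02723212]), 'joint_vel': array([ 5.73690498e-04, -3.57718103e-04,  6.83499299e-04,  1.49292475e-03,
        4.81496278e-05,  4.89532035e-04,  2.76733863e-04]), 'joint_efforts': array([-2.04445614e-04, -3.79913878e+01,  1.45872915e-01, -2.30590618e+01,
        1.22345463e-02,  1.35538491e-02,  1.44656980e-05]), 'ee_pos': array([ 0.14534122, -0.529669  ,  0.23021705]), 'tcp_rot': array([[ 9.64340244e-01,  2.64664552e-01, -7.53729216e-04],
       [ 2.64665594e-01, -9.64337611e-01,  2.25711964e-03],
       [-1.29469874e-04, -2.37611749e-03, -9.99997169e-01]]), 'force': array([0.16824693, 0.10676806, 0.42714539]), 'moment': array([-0.02530115, -0.01853902,  0.04140907]), 'gripper_width': 0.08543649628584594}
-0.0187
scene {'K': array([[508.1147971 ,   0.        , 324.57171666],
       [  0.        , 508.1147971 , 239.75941665],
       [  0.        ,   0.        ,   1.        ]]), 'xyz': array([ 0.5146344 , -0.41928912,  0.59155161]), 'attitude': array([[ 0.986110
[... 326 characters left out ...]
8215, 0.88322768]), 'attitude': array([[ 0.02844839, -0.99416725,  0.10402966],
       [-0.99951335, -0.02695932,  0.01569232],
       [-0.01279622, -0.10442545, -0.99445039]])}
wrist {'K': array([[353.854976  ,   0.        , 315.04800218],
       [  0.        , 353.854976  , 243.01105976],
       [  0.        ,   0.        ,   1.        ]]), 'T_tool_cam': array([[-1.31123201e-03, -9.65957749e-01, -2.58696555e-01,
         6.57899023e-02],
       [ 9.99998860e-01, -1.07294838e-03, -1.06227818e-03,
         8.19222873e-04],
       [ 7.48547792e-04, -2.58697653e-01,  9.65958055e-01,
        -1.43388480e-01],
       [ 0.00000000e+00,  0.00000000e+00,  0.00000000e+00,
         1.00000000e+00]])}
```

View pics/top0.png

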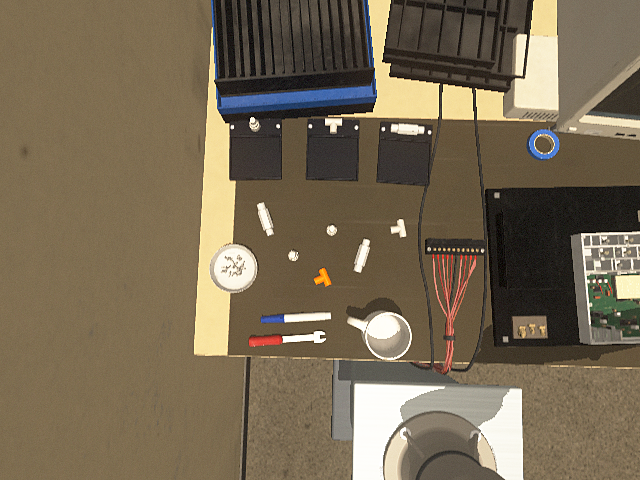

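View pics/scene0.png

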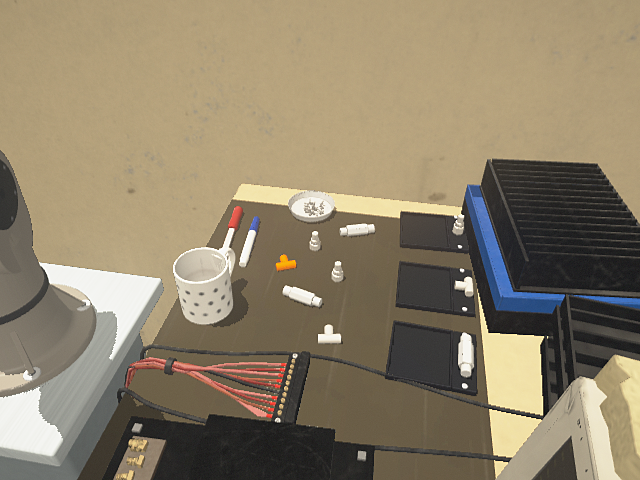

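Top view: the trays are adaptors (255,155), tees (333,155) and attenuators (403,158). The loose parts are attenuators at (265,219) and (362,255), adaptors at (293,256) and (332,230), and the tee at (399,228). The orange look-alike is at (322,277). The scene view agrees, with a mug at (205,285) to keep clear of.

```bash
cat > h.py <<'E'
from cell import telemetry, viewer, r
import cv2,numpy as np
def pose(n):
    c=viewer.camera_model(n)
    if n!="wrist": return c["K"],c["xyz"],c["attitude"]
    s=telemetry.state();T=c["T_tool_cam"];R=s["tcp_rot"]
    return c["K"],s["ee_pos"]+R@T[:3,3],R@T[:3,:3]
def ray(P,uv,z):
    K,o,R=P; uv=np.atleast_2d(np.asarray(uv,float))
    d=(R@np.linalg.inv(K)@np.c_[uv,np.ones(len(uv))].T).T
    return o+d*((z-o[2])/d[:,2])[:,None]
def depthpt(P,uv,d):
    K,o,R=P; uv=np.atleast_2d(np.asarray(uv,float))
    q=(np.linalg.inv(K)@np.c_[uv,np.ones(len(uv))].T).T
    return o+(R@(q*np.asarray(d)[:,None]).T).T
def blobs(mask,amin=25,amax=1e9):
    n,l,st,c=cv2.connectedComponentsWithStats(mask.astype(np.uint8))
    return [np.argwhere(l==i)[:,::-1] for i in range(1,n) if amin<=st[i,4]<=amax]
def white(p,t=140):
    p=p.astype(int); return (p.min(2)>t)&(p.max(2)-p.min(2)<40)
E
python3 - <<'E'
from h import *
P=pose("top"); p=cv2.imread("pics/top0.png"); d=np.load("top0.npy")
m=white(p); m[:110]=0; m[300:]=0; m[:,:225]=0; m[:,440:]=0
for b in blobs(m,20,1000):
    (c,wh,a)=cv2.minAreaRect(ray(P,b,0.009)[:,:2].astype(np.float32)*1000)
    z=depthpt(P,b,d[b[:,1],b[:,0]])[:,2]
    print(b.mean(0).round(1),len(b),"c",np.round(c,1),"wh",np.round(wh,1),round(a,1),"ztop",np.percentile(z,[50,95]).round(4))
# trays
dk=(p.max(2)<48); dk[:118]=0;dk[190:]=0;dk[:,:225]=0;dk[:,437:]=0
dk=cv2.morphologyEx(dk.astype(np.uint8),cv2.MORPH_OPEN,np.ones((5,5)))
for b in blobs(dk,800):
    (c,wh,a)=cv2.minAreaRect(ray(P,b,0.010)[:,:2].astype(np.float32)*1000); print("tray",np.round(c,1),np.round(wh,1),round(a,1),b.min(0),b.max(0))
pts=[(150,210),(60,300),(384,335),(450,248),(425,200)]
q=np.array([(300,90),(384,335),(440,248),(265,318),(422,230),(300,60),(235,268)])
print(depthpt(P,q,d[q[:,1],q[:,0]]).round(3))
E
```

```text
[333.  122.6] 88 c [655.4 213.5] wh [24.  32.8] 5.0 ztop [0.0252 0.0278]
[407.7 128.7] 242 c [649.1  65.6] wh [20.7 63.9] 1.4 ztop [0.0293 0.0326]
[265.2 218.5] 228 c [460.7 342.8] wh [66.3 18.7] 20.5 ztop [0.0175 0.0207]
[399.4 228.2] 97 c [447.3  77.3] wh [27.5 29.4] 46.4 ztop [0.0136 0.0162]
[330.9 228.8] 31 c [444.5 213.4] wh [12.4 13.9] 77.5 ztop [0.0353 0.4602]
[361.1 255.5] 251 c [393.7 152. ] wh [20.3 66.3] 73.9 ztop [0.0171 0.0204]
[238.6 267.8] 929 c [365.1 387.1] wh [88.1 60.6] 2.8 ztop [0.0041 0.0131]
[292.3 255.1] 38 c [389.8 285.2] wh [16.7 14. ] 65.1 ztop [0.0341 0.0374]
[[0.691 0.278 0.086]
 [0.241 0.106 0.006]
 [0.411 0.002 0.016]
 [0.267 0.335 0.012]
 [0.447 0.034 0.004]
 [0.75  0.28  0.083]
 [0.362 0.399 0.001]]
```

```bash
cat >> h.py <<'E'
from scipy.spatial.transform import Rotation as Ro
def Rd(yaw):  # tool down, tool x at azimuth yaw (deg)
    c,s=np.cos(np.radians(yaw)),np.sin(np.radians(yaw))
    return np.array([[c,s,0],[s,-c,0],[0,0,-1.]])
def go(xyz,yaw,start=None):
    s=telemetry.state(); R0=s["tcp_rot"];p0=s["ee_pos"]
    if start is not None: p0,R0=np.array(start[0]),Rd(start[1])
    R1=Rd(yaw)
    print("MOVE",xyz,yaw,np.r_[R0.T@(np.array(xyz)-p0),Ro.from_matrix(R0.T@R1).as_rotvec()].round(4).tolist())
E
python3 - <<'E'
from h import *
P=pose("top"); d=np.load("top0.npy")
v,u=np.mgrid[0:480:2,0:640:2]; uv=np.c_[u.ravel(),v.ravel()]
X=depthpt(P,uv,d[uv[:,1],uv[:,0]])
for y0 in np.arange(-.5,.6,.1):
    print(round(y0,2),[(round(x0,1),round(float(X[k,2].max()),2)) for x0 in np.arange(.2,.95,.1) for k in [(abs(X[:,0]-x0-.05)<.05)&(abs(X[:,1]-y0-.05)<.05)&(X[:,2]<.7)] if k.any()])
go([.42,-.25,.33],0); go([.48,.2,.30],0,([.42,-.25,.33],0))
E
```

```text
-0.5 []
-0.4 [(np.float64(0.2), 0.06), (np.float64(0.3), 0.06), (np.float64(0.4), 0.06), (np.float64(0.5), 0.02), (np.float64(0.6), 0.14)]
-0.3 [(np.float64(0.2), 0.06), (np.float64(0.3), 0.06), (np.float64(0.4), 0.06), (np.float64(0.5), 0.02), (np.float64(0.6), 0.28), (np.float64(0.7), 0.26), (np.float64(0.8), 0.2), (np.float64(0.9), 0.0)]
-0.2 [(np.float64(0.2), 0.04), (np.float64(0.3), 0.07), (np.float64(0.4), 0.07), (np.float64(0.5), 0.03), (np.float64(0.6), 0.31), (np.float64(0.7), 0.3), (np.float64(0.8), 0.07), (np.float64(0.9), 0.05)]
-0.1 [(np.float64(0.2), 0.02), (np.float64(0.3), 0.02), (np.float64(0.4), 0.03), (np.float64(0.5), 0.03), (np.float64(0.6), 0.01), (np.float64(0.7), 0.11), (np.float64(0.8), 0.11)]
-0.0 [(np.float64(0.2), 0.09), (np.float64(0.3), 0.02), (np.float64(0.4), 0.03), (np.float64(0.5), 0.02), (np.float64(0.6), 0.03), (np.float64(0.7), 0.11), (np.float64(0.8), 0.11)]
0.1 [(np.float64(0.2), 0.09), (np.float64(0.3), 0.02), (np.float64(0.4), 0.02), (np.float64(0.5), 0.01), (np.float64(0.6), 0.14), (np.float64(0.7), 0.15), (np.float64(0.8), 0.15), (np.float64(0.9), 0.0)]
0.2 [(np.float64(0.2), 0.02), (np.float64(0.3), 0.04), (np.float64(0.4), 0.04), (np.float64(0.5), 0.01), (np.float64(0.6), 0.15), (np.float64(0.7), 0.15), (np.float64(0.8), 0.15)]
0.3 [(np.float64(0.2), 0.02), (np.float64(0.3), 0.02), (np.float64(0.4), 0.02), (np.float64(0.5), 0.02), (np.float64(0.6), 0.15), (np.float64(0.7), 0.15), (np.float64(0.8), 0.15)]
0.4 [(np.float64(0.2), 0.53), (np.float64(0.3), 0.54), (np.float64(0.4), 0.56), (np.float64(0.5), 0.56), (np.float64(0.6), 0.47), (np.float64(0.7), 0.32), (np.float64(0.8), 0.18), (np.float64(0.9), 0.03)]
0.5 []
MOVE [0.42, -0.25, 0.33] 0 [0.3389, -0.1973, -0.0993, -0.0021, 0.0004, 0.2678]
MOVE [0.48, 0.2, 0.3] 0 [0.06, -0.45, 0.03, 0.0, 0.0, 0.0]
```

Run:
```python
from h import *
go([.42,-.25,.33],100); go([.47,.2,.30],180,([.42,-.25,.33],100))
```

```text
MOVE [0.42, -0.25, 0.33] 100 [0.3389, -0.1973, -0.0993, -0.0018, -0.0015, -1.4775]
MOVE [0.47, 0.2, 0.3] 180 [0.4345, 0.1274, 0.03, 0.0, 0.0, -1.3963]
```

Request:
{"fn": "jog_arm", "kwargs": {
  "motion": [
    [0.339,-0.197,-0.099,0,0,-1.477],
    [0.339,-0.197,-0.099,0,0,-1.477],
    [0.339,-0.197,-0.099,0,0,-1.477],
    [0.339,-0.197,-0.099,0,0,-1.477],
    [0.339,-0.197,-0.099,0,0,-1.477],
    [0.339,-0.197,-0.099,0,0,-1.477],
    [0.339,-0.197,-0.099,0,0,-1.477],
    [0.339,-0.197,-0.099,0,0,-1.477],
    [0.339,-0.197,-0.099,0,0,-1.477],
    [0.339,-0.197,-0.099,0,0,-1.477],
    [0.339,-0.197,-0.099,0,0,-1.477],
    [0.339,-0.197,-0.099,0,0,-1.477],
    [0.339,-0.197,-0.099,0,0,-1.477]
  ]
}}

```text
clock: 1.18
ee_pos: [0.4206, -0.2499, 0.3299]
tcp_rot: [[-0.177, 0.984, -0.001], [0.984, 0.177, 0.0], [0.001, -0.001, -1.0]]
force: [-0.2, 0.6, 0.6]
gripper_width: 0.0852
```

Request:
{"fn": "jog_arm", "kwargs": {
  "motion": [
    [0.434,0.127,0.03,0,0,-1.396],
    [0.434,0.127,0.03,0,0,-1.396],
    [0.434,0.127,0.03,0,0,-1.396],
    [0.434,0.127,0.03,0,0,-1.396],
    [0.434,0.127,0.03,0,0,-1.396],
    [0.434,0.127,0.03,0,0,-1.396],
    [0.434,0.127,0.03,0,0,-1.396],
    [0.434,0.127,0.03,0,0,-1.396],
    [0.434,0.127,0.03,0,0,-1.396],
    [0.434,0.127,0.03,0,0,-1.396],
    [0.434,0.127,0.03,0,0,-1.396],
    [0.434,0.127,0.03,0,0,-1.396],
    [0.434,0.127,0.03,0,0,-1.396],
    [0.434,0.127,0.03,0,0,-1.396]
  ]
}}

```text
clock: 2.35
ee_pos: [0.4704, 0.1974, 0.2997]
tcp_rot: [[-1.0, 0.005, -0.001], [0.005, 1.0, -0.002], [0.001, -0.002, -1.0]]
force: [-0.7, -0.4, 0.7]
gripper_width: 0.0857
```

Run:
```python
from h import *
s=telemetry.state();print(s["clock"],s["ee_pos"],s["tcp_rot"][:,0],s["joint_pos"].round(2))
p,d=viewer.read_camera("wrist"); cv2.imwrite("pics/w1.png",p); np.save("w1.npy",d); np.savez("w1p.npz",*pose("wrist"))
```

```text
2.35 [0.47043611 0.19743295 0.29965041] [-0.9999888   0.00460746  0.001085  ] [ 0.25  0.31 -0.9   1.46  0.24  1.49  0.92]
```

View pics/w1.png

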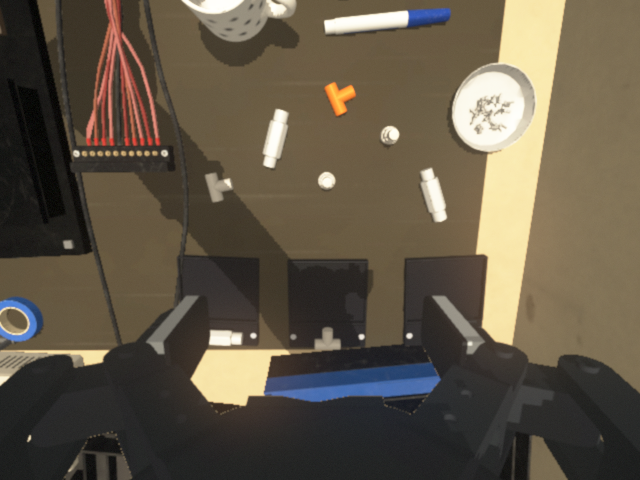

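Wrist view (down is +x, right is +y): the trays' near edges lie along row ~258. The attenuators are at (276,139) and (433,195), the adaptors at (390,135) and (327,181), and the tee at (218,187) with its bar along rows and stem toward +y.

Run:
```python
from h import *
p=cv2.imread("pics/w1.png"); d=np.load("w1.npy"); P=[np.load("w1p.npz")[k] for k in ("arr_0","arr_1","arr_2")]
c=p[240:360,170:500].astype(float); c=np.clip((c-5)*4,0,255).astype(np.uint8)
c=cv2.resize(c,None,fx=2.4,fy=2.4,interpolation=cv2.INTER_CUBIC); cv2.imwrite("pics/w1c.png",c)
X=depthpt(P,np.c_[np.tile(np.arange(640),480),np.repeat(np.arange(480),640)],d.ravel()).reshape(480,640,3)
m=(X[...,2]>.006)&(X[...,2]<.06)&(p.max(2)>85)&((p.max(2).astype(int)-p.min(2))<60); m[:85]=0; m[250:]=0; m[:,:195]=0; m[:,450:]=0
for b in blobs(m,60,2000):
    q=ray(P,b,0.008)[:,:2].astype(np.float32)*1000
    cc,wh,a=cv2.minAreaRect(q); e=np.linalg.eigh(np.cov(q.T))[1][:,1]
    print(b.mean(0).round(0),len(b),np.round(cc,1),np.round(wh,1),round(a,1),"pca",round(np.degrees(np.arctan2(e[1],e[0])),1),X[b[:,1],b[:,0],2].max().round(3))
```

```text
[276. 138.] 949 [395.1 150.2] [22.9 66.3] 73.7 pca 163.9 0.022
[390. 135.] 269 [391.3 284. ] [21.1 20.1] 72.1 pca 93.2 0.039
[433. 195.] 871 [462.  341.7] [69.5 23. ] 20.3 pca -159.2 0.022
[218. 187.] 475 [449.   80.2] [35.6 29.7] 11.5 pca -171.1 0.018
[327. 181.] 229 [443.9 210.1] [19.8 18.7] 44.9 pca -157.5 0.038
```

View pics/w1c.png

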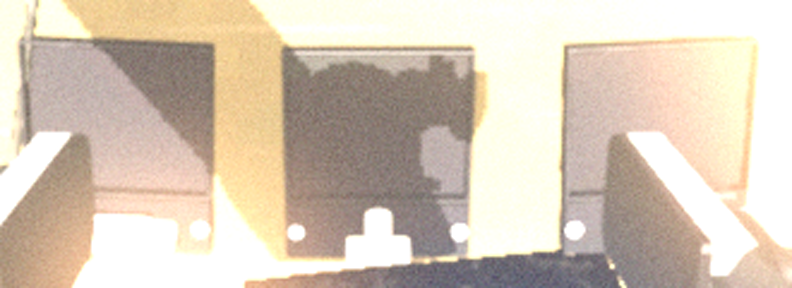

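Run:
```python
from h import *
P=[np.load("w1p.npz")[k] for k in ("arr_0","arr_1","arr_2")]
f=lambda c:ray(P,np.array(c)/2.4+[170,240],.012)[:,:2]*1000
for n,c in dict(att=[(22,38),(215,43),(213,250)],tee=[(284,47),(474,46),(474,252)],ada=[(564,44),(757,38),(745,198),(565,250)]).items():
    q=f(c); e=q[1]-q[0]; L=np.hypot(*e); e/=L; nx=np.array([e[1],-e[0]]); 
    print(n,q.round(1).tolist(),"L",L.round(1),"yaw",np.degrees(np.arctan2(nx[1],nx[0])).round(1),"centre",((q[0]+q[1])/2+45*nx).round(1), "side", [np.degrees(np.arctan2(*(q[i]-q[j])[::-1])).round(1) for i,j in ([(2,1)] if n!="ada" else [(2,1),(3,0)])])
print("samples top cam: tee 655,213(z.009) att 649,66"); 
T=pose("top")
for uv,z in [((333,124),.019),((407.7,128.7),.022),((254.5,125),.04)]: print(ray(T,uv,z).round(4))
q=[451,72]; a=np.array
go([.393,.2845,.12],180); go([.461,.342,.12],200.3)
```

```text
att [[536.7, 22.1], [540.2, 124.4], [663.3, 117.4]] L 102.4 yaw -2.0 centre [583.4  71.7] side [np.float64(-3.3)]
tee [[542.7, 161.0], [542.8, 262.0], [665.6, 265.8]] L 101.0 yaw -0.1 centre [587.7 211.4] side [np.float64(1.8)]
ada [[542.0, 309.8], [539.4, 411.9], [632.8, 416.0], [664.6, 317.5]] L 102.1 yaw 1.5 centre [585.7 362. ] side [np.float64(2.5), np.float64(3.6)]
samples top cam: tee 655,213(z.009) att 649,66
[[0.6521 0.2142 0.019 ]]
[[0.6449 0.0667 0.022 ]]
[[0.6386 0.3669 0.04  ]]
MOVE [0.393, 0.2845, 0.12] 180 [0.0782, 0.0877, 0.1797, -0.0018, -0.0006, -0.0061]
MOVE [0.461, 0.342, 0.12] 200.3 [0.0106, 0.1456, 0.1796, -0.0017, -0.0009, -0.3604]
```

Run:
```python
from h import *
P=[np.load("w1p.npz")[k] for k in ("arr_0","arr_1","arr_2")]; d=np.load("w1.npy")
uv=np.array([(u,v) for v in (60,200,320) for u in (520,540,560,580,620)])
print(np.c_[uv,depthpt(P,uv,d[uv[:,1],uv[:,0]]).round(3)])
go([.391,.284,.09],180); go([.391,.284,.006],180,([.391,.284,.09],180))
```

```text
[[ 5.20e+02  6.00e+01  3.10e-01  4.30e-01  1.00e-03]
 [ 5.40e+02  6.00e+01  3.11e-01  4.52e-01  2.00e-03]
 [ 5.60e+02  6.00e+01  3.09e-01  4.79e-01 -5.00e-03]
 [ 5.80e+02  6.00e+01  3.17e-01  4.80e-01  2.70e-02]
 [ 6.20e+02  6.00e+01  3.29e-01  4.79e-01  8.20e-02]
 [ 5.20e+02  2.00e+02  4.70e-01  4.53e-01 -1.00e-03]
 [ 5.40e+02  2.00e+02  4.71e-01  4.80e-01 -3.00e-03]
 [ 5.60e+02  2.00e+02  4.65e-01  4.78e-01  3.60e-02]
 [ 5.80e+02  2.00e+02  4.61e-01  4.78e-01  6.60e-02]
 [ 6.20e+02  2.00e+02  4.55e-01  4.80e-01  1.14e-01]
 [ 5.20e+02  3.20e+02  6.38e-01  4.79e-01 -4.00e-03]
 [ 5.40e+02  3.20e+02  6.17e-01  4.78e-01  3.70e-02]
 [ 5.60e+02  3.20e+02  5.99e-01  4.77e-01  7.10e-02]
 [ 5.80e+02  3.20e+02  5.86e-01  4.79e-01  9.70e-02]
 [ 6.20e+02  3.20e+02  5.62e-01  4.79e-01  1.43e-01]]
MOVE [0.391, 0.284, 0.09] 180 [0.0802, 0.0873, 0.2097, -0.0018, -0.0006, -0.0061]
MOVE [0.391, 0.284, 0.006] 180 [0.0, 0.0, 0.084, 0.0, 0.0, 0.0]
```

Request:
{"fn": "jog_arm", "kwargs": {
  "motion": [
    [0.08,0.087,0.21,0,0,0],
    [0.08,0.087,0.21,0,0,0],
    [0.08,0.087,0.21,0,0,0],
    [0.08,0.087,0.21,0,0,0],
    [0.08,0.087,0.21,0,0,0],
    [0.08,0.087,0.21,0,0,0],
    [0.08,0.087,0.21,0,0,0],
    [0.08,0.087,0.21,0,0,0],
    [0.08,0.087,0.21,0,0,0]
  ],
  "jaw": 0.05,
  "grip_force": 30
}}

```text
clock: 3.15
ee_pos: [0.3928, 0.2845, 0.0914]
tcp_rot: [[-1.0, 0.005, 0.003], [0.005, 1.0, -0.0], [-0.003, -0.0, -1.0]]
force: [0.2, -0.3, -0.0]
gripper_width: 0.0501
```

Run:
```python
from h import *
p,d=viewer.read_camera("wrist"); cv2.imwrite("pics/w2.png",p); np.save("w2.npy",d)
P=pose("wrist");print(telemetry.state()["ee_pos"])
X=depthpt(P,np.c_[np.tile(np.arange(640),480),np.repeat(np.arange(480),640)],d.ravel()).reshape(480,640,3)
m=(X[...,2]>.006)&(X[...,2]<.045)&(p.max(2)>85)&((p.max(2).astype(int)-p.min(2))<60)
for b in blobs(m,150,30000):
    x=X[b[:,1],b[:,0]]
    if abs(x[:,:2].mean(0)-[.391,.284]).max()<.03: print(len(b),x.min(0).round(4),x.max(0).round(4)); 
    for h in [(.004,.012),(.012,.024),(.024,.034),(.034,.04)]:
        k=(x[:,2]>h[0])&(x[:,2]<h[1])
        if abs(x[:,:2].mean(0)-[.391,.284]).max()<.03 and k.sum(): print(h,x[k].min(0).round(4),x[k].max(0).round(4))
```

```text
[0.3932306  0.2849407  0.09196642]
860 [0.3814 0.2747 0.006 ] [0.4049 0.2938 0.0389]
(0.004, 0.012) [0.3814 0.2751 0.006 ] [0.4049 0.2938 0.0119]
(0.012, 0.024) [0.3816 0.2747 0.0121] [0.3985 0.2935 0.024 ]
(0.024, 0.034) [0.3841 0.277  0.024 ] [0.3957 0.2906 0.0339]
(0.034, 0.04) [0.3859 0.2791 0.0342] [0.3969 0.2891 0.0389]
```

View pics/w2.png

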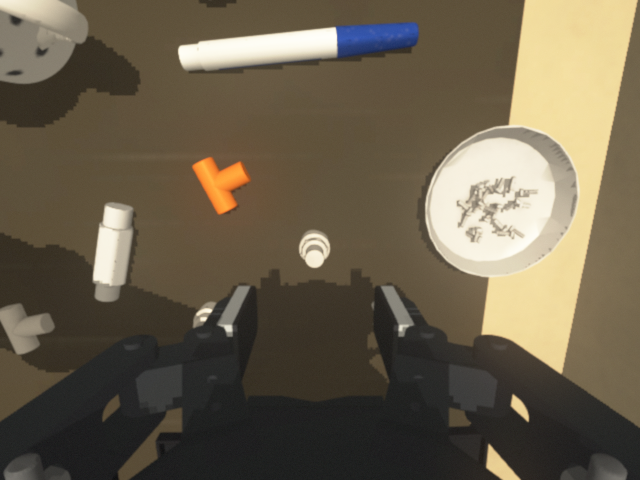

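The adaptor is at (314,248), centred between the pads at about (0.3915, 0.2845). Descending on it.

Request:
{"fn": "jog_arm", "kwargs": {
  "motion": [
    [0,0,0.083,0,0,0],
    [0,0,0.083,0,0,0],
    [0,0,0.083,0,0,0],
    [0,0,0.083,0,0,0],
    [0,0,0.083,0,0,0]
  ]
}}

```text
clock: 3.62
ee_pos: [0.3927, 0.2868, 0.0096]
tcp_rot: [[-1.0, 0.003, 0.004], [0.003, 1.0, 0.003], [-0.004, 0.003, -1.0]]
force: [0.2, 1.1, 0.0]
gripper_width: 0.0501
```

Request:
{"fn": "jog_arm", "kwargs": {
  "motion": [
    [0,0,0,0,0,0],
    [0,0,0,0,0,0],
    [0,0,0,0,0,0],
    [0,0,0,0,0,0],
    [0,0,0,0,0,0],
    [0,0,0,0,0,0]
  ],
  "jaw": 0.005
}}

```text
clock: 4.12
ee_pos: [0.3921, 0.2867, 0.0095]
tcp_rot: [[-1.0, 0.001, 0.004], [0.001, 1.0, 0.001], [-0.004, 0.001, -1.0]]
force: [-0.5, -2.3, 7.7]
gripper_width: 0.0176
```

Run:
```python
from h import *
print(telemetry.state()["ee_pos"],telemetry.state()["force"])
def tr(c,yaw,o):
    a=np.radians(yaw); return np.array(c)+[np.cos(a)*o[0]-np.sin(a)*o[1],np.sin(a)*o[0]+np.cos(a)*o[1]]
print("ada slots",tr([.585,.3625],2.7,[-.022,-.008]),tr([.585,.3625],2.7,[.014,-.008]))
print("att slots",tr([.583,.0715],-2.7,[0,.02]),tr([.583,.0715],-2.7,[0,-.02]))
```

```text
[0.3920791  0.28671087 0.00954961] [-0.45529994 -2.33867136  7.72242467]
ada slots [0.56340127 0.35347254] [0.59936131 0.35516837]
att slots [0.58394213 0.0914778 ] [0.58205787 0.0515222 ]
```

Request:
{"fn": "jog_arm", "kwargs": {
  "motion": [
    [0,0,-0.04,0,0,0],
    [0,0,-0.08,0,0,0],
    [-0.035,0.012,-0.08,0,0,0],
    [-0.075,0.025,-0.08,0,0,0],
    [-0.11,0.036,-0.08,0,0,0],
    [-0.15,0.05,-0.08,0,0,0],
    [-0.185,0.06,-0.08,0,0,0],
    [-0.207,0.068,-0.08,0,0,0],
    [-0.207,0.068,-0.08,0,0,0],
    [-0.207,0.068,-0.08,0,0,0],
    [-0.207,0.068,-0.08,0,0,0]
  ]
}}

```text
clock: 5.03
ee_pos: [0.5963, 0.354, 0.0875]
tcp_rot: [[-1.0, -0.0, -0.001], [-0.0, 1.0, 0.0], [0.001, 0.0, -1.0]]
force: [-0.0, -0.5, -0.9]
gripper_width: 0.0174
```

Run:
```python
from h import *
s=telemetry.state();print(s["ee_pos"],s["force"],s["gripper_width"])
p,d=viewer.read_camera("wrist"); cv2.imwrite("pics/w3.png",p); np.save("w3.npy",d); np.savez("w3p.npz",*pose("wrist"))
```

```text
[0.5962526  0.35397011 0.08752359] [-0.04046786 -0.4975048  -0.93871583] 0.017361057981663302
```

View pics/w3.png

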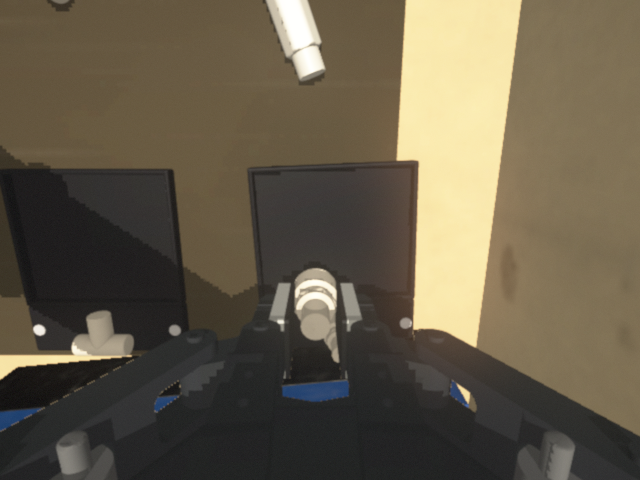

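The adaptor is held upright at (316,305) over the adaptor tray, whose near corners are (248,169) and (417,161). Checking the tray again from this closer view.

Run:
```python
from h import *
P=[np.load("w3p.npz")[k] for k in ("arr_0","arr_1","arr_2")]
for n,c in dict(tee=[(3,170),(174,169),(187,345)],ada=[(248,168.5),(417,161),(413,292)]).items():
    q=ray(P,c,.012)[:,:2]*1000; e=q[1]-q[0]; L=np.hypot(*e); e/=L; nx=np.array([e[1],-e[0]])
    print(n,q.round(1).tolist(),L.round(1),np.degrees(np.arctan2(nx[1],nx[0])).round(1),((q[0]+q[1])/2+45*nx).round(1),np.degrees(np.arctan2(*(q[2]-q[1])[::-1])).round(1))
```

```text
tee [[544.0, 163.8], [543.4, 267.7], [663.1, 264.5]] 103.9 0.3 [588.7 216. ] -1.6
ada [[543.1, 312.7], [538.7, 414.9], [623.7, 418.5]] 102.3 2.5 [585.9 365.7] 2.4
```

Request:
{"fn": "jog_arm", "kwargs": {
  "motion": [
    [0,0,0.03,0,0,0],
    [0,0,0.055,0,0,0],
    [0,0,0.066,0,0,0],
    [0,0,0.071,0,0,0],
    [0,0,0.0725,0,0,0],
    [0,0,0.0725,0,0,0],
    [0,0,0.0725,0,0,0],
    [0,0,0.0725,0,0,0]
  ]
}}

```text
clock: 5.75
ee_pos: [0.5979, 0.3543, 0.0161]
tcp_rot: [[-1.0, 0.001, 0.002], [0.001, 1.0, 0.001], [-0.002, 0.001, -1.0]]
force: [-0.5, -0.3, -0.4]
gripper_width: 0.0179
```

Request:
{"fn": "jog_arm", "kwargs": {
  "motion": [
    [0,0,0,0,0,0],
    [0,0,0,0,0,0],
    [0,0,0,0,0,0],
    [0,0,0,0,0,0]
  ],
  "jaw": 0.036
}}

```text
clock: 6.08
ee_pos: [0.5975, 0.3538, 0.015]
tcp_rot: [[-1.0, 0.001, 0.0], [0.001, 1.0, 0.0], [-0.0, 0.0, -1.0]]
force: [0.1, 0.5, 0.7]
gripper_width: 0.0362
```

Request:
{"fn": "jog_arm", "kwargs": {
  "motion": [
    [0,0,-0.03,0,0,0],
    [0,0,-0.07,0,0,0],
    [0,0,-0.08,0,0,0]
  ]
}}

```text
clock: 6.33
ee_pos: [0.5998, 0.3564, 0.1013]
tcp_rot: [[-1.0, 0.001, 0.008], [0.001, 1.0, 0.007], [-0.008, 0.007, -1.0]]
force: [0.2, 0.6, 2.3]
gripper_width: 0.0361
```

Run:
```python
from h import *
s=telemetry.state();print(s["ee_pos"])
go([.445,.211,.095],180)
```

```text
[0.59981052 0.35635538 0.1013431 ]
MOVE [0.445, 0.211, 0.095] 180 [0.1547, -0.1456, 0.0042, 0.0067, 0.0076, -0.0014]
```

Request:
{"fn": "jog_arm", "kwargs": {
  "motion": [
    [0.155,-0.145,0.004,0,0,0],
    [0.155,-0.145,0.004,0,0,0],
    [0.155,-0.145,0.004,0,0,0],
    [0.155,-0.145,0.004,0,0,0],
    [0.155,-0.145,0.004,0,0,0],
    [0.155,-0.145,0.004,0,0,0],
    [0.155,-0.145,0.004,0,0,0],
    [0.155,-0.145,0.004,0,0,0],
    [0.155,-0.145,0.004,0,0,0]
  ],
  "jaw": 0.05
}}

```text
clock: 7.08
ee_pos: [0.4441, 0.2103, 0.0918]
tcp_rot: [[-1.0, 0.001, 0.003], [0.001, 1.0, 0.002], [-0.003, 0.002, -1.0]]
force: [0.1, -0.5, 0.6]
gripper_width: 0.0498
```

```bash
cat >> h.py <<'E'
def meas(near,save,rad=.04,zpl=.009,zmin=.006,thr=85):
    s=telemetry.state(); P=pose("wrist"); p,d=viewer.read_camera("wrist"); cv2.imwrite(save,p)
    X=depthpt(P,np.c_[np.tile(np.arange(640),480),np.repeat(np.arange(480),640)],d.ravel()).reshape(480,640,3)
    m=(X[...,2]>zmin)&(X[...,2]<.045)&(p.max(2)>thr)&((p.max(2).astype(int)-p.min(2))<60)
    for b in blobs(m,150,30000):
        x=X[b[:,1],b[:,0]]
        if np.abs(x[:,:2].mean(0)-near).max()>rad: continue
        q=ray(P,b,zpl)[:,:2].astype(np.float32)*1000; c,wh,a=cv2.minAreaRect(q); e=np.linalg.eigh(np.cov(q.T))[1][:,1]
        print(len(b),b.mean(0).round(),"box",x.min(0).round(4),x.max(0).round(4),"rect",np.round(c,1),np.round(wh,1),round(a,1),"pca",np.degrees(np.arctan2(e[1],e[0])).round(1))
    print("tcp",s["ee_pos"].round(4),"w",s["gripper_width"].round(4))
E
python3 - <<'E'
from h import *
meas([.4445,.211],"pics/w4.png")
E
```

```text
852 [316. 249.] box [0.4324 0.2007 0.0061] [0.4505 0.2203 0.0383] rect [444.4 210.4] [21.7 22.3] 45.5 pca 180.0Traceback (most recent call last):
  File "<stdin>", line 2, in <module>
  File "h.py", line 39, in meas
    print("tcp",s["ee_pos"].round(4),"w",s["gripper_width"].round(4))
                                         ^^^^^^^^^^^^^^^^^^^^^^^^
AttributeError: 'float' object has no attribute 'round'
```

Request:
{"fn": "jog_arm", "kwargs": {
  "motion": [
    [0.001,0,0.04,0,0,0],
    [0.001,0,0.075,0,0,0],
    [0.001,0,0.083,0,0,0],
    [0.001,0,0.083,0,0,0],
    [0.001,0,0.083,0,0,0]
  ]
}}

```text
clock: 7.55
ee_pos: [0.442, 0.2102, 0.0084]
tcp_rot: [[-1.0, -0.0, 0.0], [-0.0, 1.0, 0.002], [-0.0, 0.002, -1.0]]
force: [0.2, -0.2, 0.5]
gripper_width: 0.0501
```

Request:
{"fn": "jog_arm", "kwargs": {
  "motion": [
    [0,0,0,0,0,0],
    [0,0,0,0,0,0],
    [0,0,0,0,0,0],
    [0,0,0,0,0,0],
    [0,0,0,0,0,0],
    [0,0,0,0,0,0]
  ],
  "jaw": 0.005
}}

```text
clock: 8.05
ee_pos: [0.4428, 0.2098, 0.0096]
tcp_rot: [[-1.0, 0.001, 0.004], [0.001, 1.0, 0.002], [-0.004, 0.002, -1.0]]
force: [0.1, 0.5, 6.8]
gripper_width: 0.0174
```

```bash
sed -i 's/s\["gripper_width"\].round(4)/round(s["gripper_width"],4)/' h.py
python3 - <<'E'
from h import *
s=telemetry.state();print(s["ee_pos"],s["force"])
go([.561,.353,.09],180)
E
```

```text
[0.44280176 0.20977222 0.00962196] [0.0933568  0.47062654 6.80728671]
MOVE [0.561, 0.353, 0.09] 180 [-0.1184, 0.1434, -0.0797, 0.0015, 0.0037, -0.0008]
```

Request:
{"fn": "jog_arm", "kwargs": {
  "motion": [
    [0,0,-0.04,0,0,0],
    [0,0,-0.08,0,0,0],
    [-0.025,0.03,-0.08,0,0,0],
    [-0.05,0.06,-0.08,0,0,0],
    [-0.075,0.09,-0.08,0,0,0],
    [-0.1,0.12,-0.08,0,0,0],
    [-0.119,0.143,-0.08,0,0,0],
    [-0.119,0.143,-0.08,0,0,0],
    [-0.119,0.143,-0.08,0,0,0],
    [-0.119,0.143,-0.08,0,0,0]
  ]
}}

```text
clock: 8.88
ee_pos: [0.5597, 0.3508, 0.0875]
tcp_rot: [[-1.0, 0.001, -0.001], [0.001, 1.0, -0.001], [0.001, -0.001, -1.0]]
force: [0.0, -0.1, 0.3]
gripper_width: 0.0179
```

Request:
{"fn": "jog_arm", "kwargs": {
  "motion": [
    [0,0,0.03,0,0,0],
    [0,0,0.06,0,0,0],
    [0,0,0.07,0,0,0],
    [0,0,0.0735,0,0,0],
    [0,0,0.0735,0,0,0],
    [0,0,0.0735,0,0,0],
    [0,0,0.0735,0,0,0]
  ]
}}

```text
clock: 9.47
ee_pos: [0.5607, 0.351, 0.0151]
tcp_rot: [[-1.0, 0.001, 0.001], [0.001, 1.0, 0.0], [-0.001, 0.0, -1.0]]
force: [-1.3, -0.0, -0.3]
gripper_width: 0.0174
```

Request:
{"fn": "jog_arm", "kwargs": {
  "motion": [
    [0,0,0,0,0,0],
    [0,0,0,0,0,0],
    [0,0,0,0,0,0],
    [0,0,0,0,0,0]
  ],
  "jaw": 0.036
}}

```text
clock: 9.8
ee_pos: [0.5604, 0.3517, 0.0144]
tcp_rot: [[-1.0, 0.001, 0.0], [0.001, 1.0, 0.0], [-0.0, 0.0, -1.0]]
force: [-0.0, 0.6, -0.4]
gripper_width: 0.0357
```

Request:
{"fn": "jog_arm", "kwargs": {
  "motion": [
    [0,0,-0.03,0,0,0],
    [0,0,-0.07,0,0,0],
    [0,0,-0.08,0,0,0],
    [0,0,-0.08,0,0,0]
  ]
}}

```text
clock: 10.13
ee_pos: [0.5626, 0.3546, 0.0996]
tcp_rot: [[-1.0, 0.001, 0.007], [0.001, 1.0, 0.006], [-0.007, 0.006, -1.0]]
force: [-0.1, 0.6, 0.2]
gripper_width: 0.036
```

Request:
{"fn": "jog_arm", "kwargs": {
  "motion": [
    [0.03,0,0,0,0,-0.1],
    [0.07,-0.005,0,0,0,-0.2],
    [0.1,-0.01,0,0,0,-0.3],
    [0.1,-0.01,0,0,0,-0.354],
    [0.1,-0.01,0,0,0,-0.354],
    [0.1,-0.01,0,0,0,-0.354]
  ],
  "jaw": 0.05
}}

```text
clock: 10.63
ee_pos: [0.461, 0.3412, 0.0938]
tcp_rot: [[-0.939, -0.344, 0.0], [-0.344, 0.939, -0.001], [-0.0, -0.001, -1.0]]
force: [0.4, 1.2, 0.5]
gripper_width: 0.0503
```

Run:
```python
from h import *
meas([.4615,.342],"pics/w5.png")
print(telemetry.state()["tcp_rot"][:,0])
```

```text
2799 [316. 248.] box [0.4281 0.3231 0.0061] [0.4934 0.3589 0.0214] rect [462.3 341.5] [69.1 21.7] 19.4 pca -159.7
tcp [0.461  0.3412 0.0938] w 0.0503
[-9.39363830e-01 -3.42921414e-01 -7.06630409e-04]
```

View pics/w5.png

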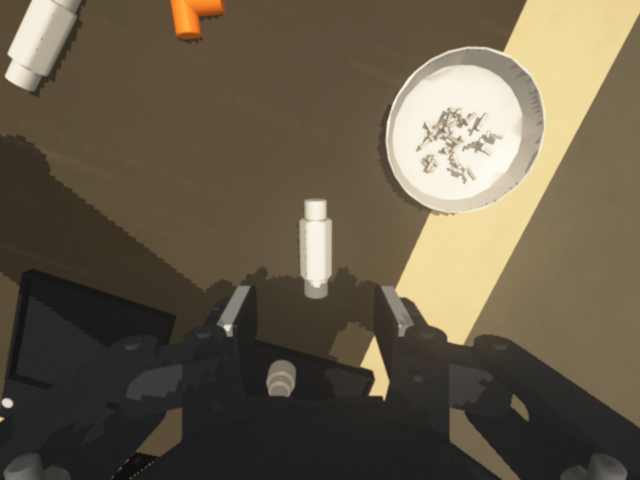

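Attenuator 1 is centred between the pads and parallel to them at (316,248). The placed adaptor stands in its tray at (282,378).

Request:
{"fn": "jog_arm", "kwargs": {
  "motion": [
    [0,0,0.04,0,0,0],
    [0,0,0.075,0,0,0],
    [0,0,0.088,0,0,0],
    [0,0,0.088,0,0,0],
    [0,0,0.088,0,0,0]
  ]
}}

```text
clock: 11.1
ee_pos: [0.461, 0.3419, 0.0062]
tcp_rot: [[-0.939, -0.345, -0.001], [-0.345, 0.939, 0.0], [0.001, 0.0, -1.0]]
force: [-0.2, -0.1, 1.0]
gripper_width: 0.0498
```

Request:
{"fn": "jog_arm", "kwargs": {
  "motion": [
    [0,0,0,0,0,0],
    [0,0,0,0,0,0],
    [0,0,0,0,0,0],
    [0,0,0,0,0,0],
    [0,0,0,0,0,0],
    [0,0,0,0,0,0]
  ],
  "jaw": 0.005
}}

```text
clock: 11.6
ee_pos: [0.4618, 0.3432, 0.0086]
tcp_rot: [[-0.938, -0.346, 0.004], [-0.346, 0.938, 0.003], [-0.004, 0.001, -1.0]]
force: [-0.2, 0.1, 6.7]
gripper_width: 0.0192
```

Run:
```python
from h import *
s=telemetry.state();print(s["ee_pos"],s["force"],s["joint_pos"].round(2))
go([.50,.075,.1],177.3)
```

```text
[0.46175592 0.34316087 0.00860834] [-0.21744373  0.08173034  6.72667613] [-0.12  0.74 -0.82  1.69  0.63  1.    0.77]
MOVE [0.5, 0.075, 0.1] 177.3 [0.0565, -0.2647, -0.092, 0.002, 0.004, 0.4003]
```

Request:
{"fn": "jog_arm", "kwargs": {
  "motion": [
    [0,0,-0.04,0,0,0],
    [0,0,-0.08,0,0,0],
    [0.007,-0.035,-0.092,0,0,0.08],
    [0.014,-0.07,-0.092,0,0,0.16],
    [0.022,-0.105,-0.092,0,0,0.24],
    [0.03,-0.14,-0.092,0,0,0.32],
    [0.037,-0.175,-0.092,0,0,0.4],
    [0.044,-0.21,-0.092,0,0,0.4],
    [0.056,-0.25,-0.092,0,0,0.4],
    [0.056,-0.265,-0.092,0,0,0.4],
    [0.056,-0.265,-0.092,0,0,0.4],
    [0.056,-0.265,-0.092,0,0,0.4]
  ]
}}

```text
clock: 12.6
ee_pos: [0.4997, 0.0725, 0.0985]
tcp_rot: [[-0.999, 0.05, 0.0], [0.05, 0.999, 0.0], [-0.0, 0.0, -1.0]]
force: [-0.6, 0.5, -0.2]
gripper_width: 0.0192
```

Run:
```python
from h import *
meas([.5,.075],"pics/w6.png",zmin=.03); np.savez("w6p.npz",*pose("wrist"))
```

```text
tcp [0.4997 0.0725 0.0985] w 0.0192
```

View pics/w6.png

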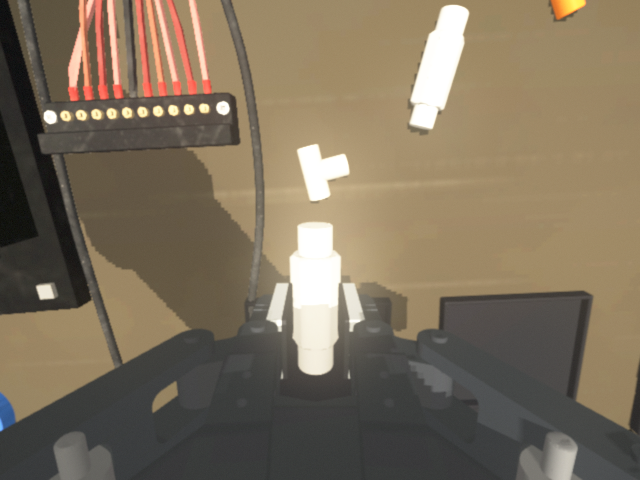

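Attenuator 1 is held level at (315,298). The attenuator tray's near edge is at row ~298, columns 248–405, and a cable touches its left corner.

Run:
```python
from h import *
P=[np.load("w6p.npz")[k] for k in ("arr_0","arr_1","arr_2")]
p=cv2.imread("pics/w6.png"); print(ray(P,[(247,298),(405.5,297),(440,298),(590,293)],.012).round(4)[:,:2])
c=p[280:335,235:415].astype(float); c=cv2.resize(np.clip(c*3,0,255).astype(np.uint8),None,fx=4,fy=4); cv2.imwrite("pics/w6c.png",c)
```

```text
[[0.5339 0.0246]
 [0.5386 0.1357]
 [0.5405 0.1599]
 [0.5419 0.2647]]
```

View pics/w6c.png

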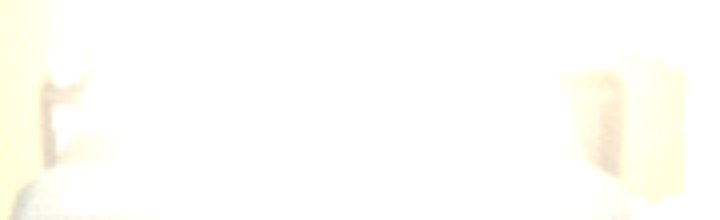

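Run:
```python
from h import *
P=[np.load("w6p.npz")[k] for k in ("arr_0","arr_1","arr_2")]
q=ray(P,[(246,302),(390.5,298)],.012)[:,:2]; e=q[1]-q[0];L=np.hypot(*e);e/=L;nx=np.array([e[1],-e[0]]);c=q.mean(0)+.045*nx
print(q.round(4),L,np.degrees(np.arctan2(nx[1],nx[0])),c)
for o in (.02,-.02): print((c+o*e).round(4))
```

```text
[[0.5369 0.0236]
 [0.5389 0.1252]] 0.10161255016165004 -1.077773419672634 [0.58288866 0.07354536]
[0.5833 0.0935]
[0.5825 0.0535]
```

Request:
{"fn": "jog_arm", "kwargs": {
  "motion": [
    [-0.035,-0.006,0,0,0,0],
    [-0.07,-0.012,0,0,0,0],
    [-0.084,-0.015,0.01,0,0,0],
    [-0.084,-0.015,0.04,0,0,0],
    [-0.084,-0.015,0.06,0,0,0],
    [-0.084,-0.015,0.06,0,0,0],
    [-0.084,-0.015,0.06,0,0,0]
  ]
}}

```text
clock: 13.23
ee_pos: [0.5813, 0.0572, 0.0376]
tcp_rot: [[-0.999, 0.043, -0.003], [0.043, 0.999, 0.001], [0.003, 0.001, -1.0]]
force: [0.4, 0.8, -0.0]
gripper_width: 0.0194
```

Request:
{"fn": "jog_arm", "kwargs": {
  "motion": [
    [-0.001,-0.003,0.012,0,0,0],
    [-0.001,-0.003,0.019,0,0,0],
    [-0.001,-0.003,0.0225,0,0,0],
    [-0.001,-0.003,0.0225,0,0,0],
    [-0.001,-0.003,0.0225,0,0,0],
    [-0.001,-0.003,0.0225,0,0,0]
  ]
}}

```text
clock: 13.73
ee_pos: [0.584, 0.0519, 0.0163]
tcp_rot: [[-0.999, 0.047, 0.001], [0.047, 0.999, 0.0], [-0.001, 0.0, -1.0]]
force: [-0.3, -0.1, -0.5]
gripper_width: 0.0189
```

Request:
{"fn": "jog_arm", "kwargs": {
  "motion": [
    [0,0.001,0.001,0,0,0],
    [0,0.001,0.002,0,0,0],
    [0,0.001,0.002,0,0,0],
    [0,0.001,0.002,0,0,0]
  ]
}}

```text
clock: 14.07
ee_pos: [0.5836, 0.0528, 0.0138]
tcp_rot: [[-0.999, 0.047, 0.0], [0.047, 0.999, -0.0], [-0.0, -0.0, -1.0]]
force: [0.2, 0.3, -0.3]
gripper_width: 0.0195
```

Request:
{"fn": "jog_arm", "kwargs": {
  "motion": [
    [0,0,0,0,0,0],
    [0,0,0,0,0,0],
    [0,0,0,0,0,0]
  ],
  "jaw": 0.028
}}

```text
clock: 14.32
ee_pos: [0.5838, 0.0528, 0.0139]
tcp_rot: [[-0.999, 0.047, 0.0], [0.047, 0.999, 0.0], [-0.0, 0.0, -1.0]]
force: [0.5, -0.3, 0.1]
gripper_width: 0.0278
```

Request:
{"fn": "jog_arm", "kwargs": {
  "motion": [
    [0,0,-0.03,0,0,0],
    [0,0,-0.07,0,0,0],
    [0,0,-0.08,0,0,0],
    [0,0,-0.08,0,0,0]
  ]
}}

```text
clock: 14.65
ee_pos: [0.5869, 0.0541, 0.0984]
tcp_rot: [[-0.999, 0.047, 0.009], [0.047, 0.999, 0.001], [-0.009, 0.002, -1.0]]
force: [0.3, -0.2, -0.3]
gripper_width: 0.0279
```

Run:
```python
from h import *
s=telemetry.state();print(s["ee_pos"],np.degrees(np.arctan2(s["tcp_rot"][1,0],s["tcp_rot"][0,0])))
go([.3945,.151,.095],163.8)
```

```text
[0.58693136 0.05414266 0.09838017] 177.3279301235988
MOVE [0.3945, 0.151, 0.095] 163.8 [0.1968, 0.0878, 0.0018, 0.0029, 0.0088, 0.2361]
```

Request:
{"fn": "jog_arm", "kwargs": {
  "motion": [
    [0.035,0.015,0,0,0,0.05],
    [0.07,0.03,0,0,0,0.1],
    [0.1,0.045,0,0,0,0.15],
    [0.14,0.06,0,0,0,0.2],
    [0.175,0.075,0,0,0,0.236],
    [0.197,0.088,0,0,0,0.236],
    [0.197,0.088,0,0,0,0.236],
    [0.197,0.088,0,0,0,0.236],
    [0.197,0.088,0,0,0,0.236]
  ],
  "jaw": 0.05
}}

```text
clock: 15.4
ee_pos: [0.3915, 0.1493, 0.0936]
tcp_rot: [[-0.96, 0.279, 0.001], [0.279, 0.96, -0.0], [-0.001, -0.0, -1.0]]
force: [0.7, -0.5, -0.2]
gripper_width: 0.0502
```

Run:
```python
from h import *
meas([.3945,.151],"pics/w7.png")
s=telemetry.state();print(np.degrees(np.arctan2(s["tcp_rot"][1,0],s["tcp_rot"][0,0])))
```

```text
2781 [318. 251.] box [0.3614 0.1345 0.0071] [0.4274 0.1664 0.0216] rect [396.1 149.6] [21.6 68.1] 74.5 pca 163.9
tcp [0.3915 0.1493 0.0936] w 0.0502
163.70754050629253
```

Request:
{"fn": "jog_arm", "kwargs": {
  "motion": [
    [-0.003,0.002,0.04,0,0,0],
    [-0.003,0.002,0.075,0,0,0],
    [-0.003,0.002,0.088,0,0,0],
    [-0.003,0.002,0.088,0,0,0],
    [-0.003,0.002,0.088,0,0,0]
  ]
}}

```text
clock: 15.87
ee_pos: [0.3947, 0.1506, 0.0051]
tcp_rot: [[-0.96, 0.28, -0.002], [0.28, 0.96, 0.0], [0.002, -0.0, -1.0]]
force: [0.3, -0.3, 0.1]
gripper_width: 0.0502
```

Request:
{"fn": "jog_arm", "kwargs": {
  "motion": [
    [0,0,0,0,0,0],
    [0,0,0,0,0,0],
    [0,0,0,0,0,0],
    [0,0,0,0,0,0],
    [0,0,0,0,0,0],
    [0,0,0,0,0,0]
  ],
  "jaw": 0.005
}}

```text
clock: 16.37
ee_pos: [0.396, 0.1513, 0.0072]
tcp_rot: [[-0.96, 0.279, 0.003], [0.279, 0.96, 0.0], [-0.003, 0.001, -1.0]]
force: [-0.7, 0.1, 6.2]
gripper_width: 0.0195
```

Run:
```python
from h import *
s=telemetry.state();print(s["ee_pos"],s["force"])
go([.5835,.0945,.095],177.3)
```

```text
[0.39599214 0.15127287 0.007164  ] [-0.66608405  0.09353972  6.15687318]
MOVE [0.5835, 0.0945, 0.095] 177.3 [-0.1962, -0.002, -0.0872, 0.0008, 0.0034, -0.2359]
```

Request:
{"fn": "jog_arm", "kwargs": {
  "motion": [
    [0,0,-0.04,0,0,0],
    [0,0,-0.08,0,0,0],
    [-0.035,0,-0.087,0,0,-0.05],
    [-0.075,0,-0.087,0,0,-0.1],
    [-0.11,-0.001,-0.087,0,0,-0.15],
    [-0.15,-0.002,-0.087,0,0,-0.2],
    [-0.19,-0.002,-0.087,0,0,-0.236],
    [-0.196,-0.002,-0.087,0,0,-0.236],
    [-0.196,-0.002,-0.087,0,0,-0.236],
    [-0.196,-0.002,-0.087,0,0,-0.236]
  ]
}}

```text
clock: 17.2
ee_pos: [0.5812, 0.0947, 0.0924]
tcp_rot: [[-0.999, 0.047, -0.002], [0.047, 0.999, 0.001], [0.002, 0.001, -1.0]]
force: [-0.8, 0.7, -0.5]
gripper_width: 0.0194
```

Request:
{"fn": "jog_arm", "kwargs": {
  "motion": [
    [0,0,0.03,0,0,0],
    [0,0,0.055,0,0,0],
    [0,0,0.065,0,0,0],
    [0,0,0.065,0,0,0],
    [0,0,0.065,0,0,0]
  ]
}}

```text
clock: 17.62
ee_pos: [0.581, 0.0951, 0.0282]
tcp_rot: [[-0.999, 0.045, -0.001], [0.045, 0.999, 0.0], [0.001, 0.0, -1.0]]
force: [0.6, 0.4, -0.9]
gripper_width: 0.0194
```

Request:
{"fn": "jog_arm", "kwargs": {
  "motion": [
    [0,-0.001,0.008,0,0,0],
    [0,-0.001,0.0145,0,0,0],
    [0,-0.001,0.0155,0,0,0],
    [0,-0.001,0.0155,0,0,0],
    [0,-0.001,0.0155,0,0,0]
  ]
}}

```text
clock: 18.03
ee_pos: [0.5822, 0.0934, 0.0125]
tcp_rot: [[-0.999, 0.047, 0.0], [0.047, 0.999, 0.0], [-0.0, 0.0, -1.0]]
force: [-0.0, -0.4, -0.3]
gripper_width: 0.0193
```

Request:
{"fn": "jog_arm", "kwargs": {
  "motion": [
    [0,0,0,0,0,0],
    [0,0,0,0,0,0],
    [0,0,0,0,0,0]
  ],
  "jaw": 0.026
}}

```text
clock: 18.28
ee_pos: [0.5822, 0.0935, 0.0125]
tcp_rot: [[-0.999, 0.047, 0.0], [0.047, 0.999, 0.0], [-0.0, 0.0, -1.0]]
force: [0.1, -0.6, 0.2]
gripper_width: 0.026
```

Request:
{"fn": "jog_arm", "kwargs": {
  "motion": [
    [0,0,-0.03,0,0,0],
    [0,0,-0.07,0,0,0],
    [0,0,-0.08,0,0,0],
    [0,0,-0.08,0,0,0]
  ]
}}

```text
clock: 18.62
ee_pos: [0.5852, 0.095, 0.0969]
tcp_rot: [[-0.999, 0.047, 0.009], [0.047, 0.999, 0.002], [-0.009, 0.003, -1.0]]
force: [1.4, -0.1, -0.2]
gripper_width: 0.0262
```

Run:
```python
from h import *
s=telemetry.state();print(s["ee_pos"],s["joint_pos"].round(2))
go([.4505,.072,.10],100.5)
```

```text
[0.58521625 0.09502862 0.09694453] [ 0.34  0.63 -0.8   1.56  0.48  1.14  0.96]
MOVE [0.4505, 0.072, 0.1] 100.5 [0.1335, -0.0293, -0.0043, 0.0082, 0.0058, 1.3408]
```

Request:
{"fn": "jog_arm", "kwargs": {
  "motion": [
    [0.04,-0.01,-0.004,0,0,0.12],
    [0.08,-0.02,-0.004,0,0,0.24],
    [0.12,-0.029,-0.004,0,0,0.36],
    [0.133,-0.029,-0.004,0,0,0.48],
    [0.133,-0.029,-0.004,0,0,0.6],
    [0.133,-0.029,-0.004,0,0,0.72],
    [0.133,-0.029,-0.004,0,0,0.84],
    [0.133,-0.029,-0.004,0,0,0.96],
    [0.133,-0.029,-0.004,0,0,1.08],
    [0.133,-0.029,-0.004,0,0,1.2],
    [0.133,-0.029,-0.004,0,0,1.3],
    [0.133,-0.029,-0.004,0,0,1.34],
    [0.133,-0.029,-0.004,0,0,1.34]
  ],
  "jaw": 0.055
}}

```text
clock: 19.7
ee_pos: [0.4472, 0.0705, 0.0957]
tcp_rot: [[-0.183, 0.983, -0.001], [0.983, 0.183, -0.0], [-0.0, -0.001, -1.0]]
force: [-0.2, 0.0, -0.6]
gripper_width: 0.0549
```

Run:
```python
from h import *
meas([.45,.078],"pics/w8.png",zpl=.007,zmin=.004)
s=telemetry.state();print(np.degrees(np.arctan2(s["tcp_rot"][1,0],s["tcp_rot"][0,0])),s["joint_pos"].round(2))
```

```text
323 [369. 242.] box [0.47   0.0661 0.004 ] [0.4956 0.0925 0.0059] rect [481.5  81.9] [24.5 22.8] 24.8 pca 72.9
268 [280. 252.] box [0.4131 0.0482 0.004 ] [0.437  0.0736 0.006 ] rect [425.3  61.7] [14.5 31.6] 45.9 pca 135.8
153 [319. 274.] box [0.4456 0.042  0.004 ] [0.4619 0.0595 0.0056] rect [452.8  51.3] [14.6 17.7] 11.0 pca 132.5
tcp [0.4472 0.0705 0.0957] w 0.0549
100.61403825892079 [ 0.32  0.31 -0.61  1.94  0.21  0.96 -0.21]
```

View pics/w8.png

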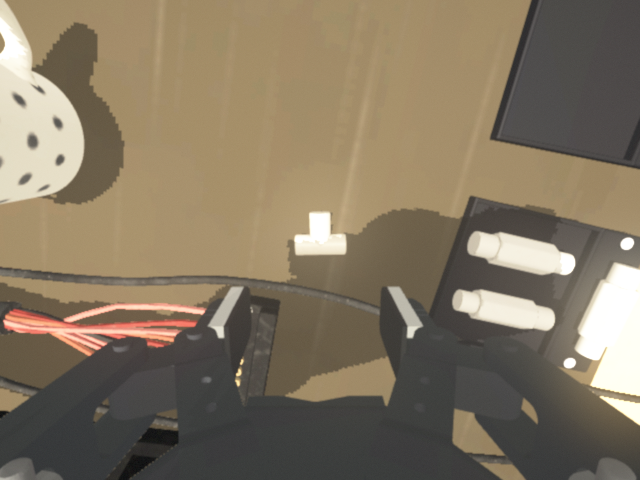

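Both attenuators lie in their tray at (522,253) and (503,309). The tee's bar is centred at (321,245) and aligned with the jaws, with its stem up at (319,222).

Run:
```python
from h import *
P=pose("wrist"); p=cv2.imread("pics/w8.png")
m=white(p,170); m[:200]=0;m[262:]=0;m[:,:285]=0;m[:,360:]=0
b=max(blobs(m,50),key=len); q=ray(P,b,.009); 
c,wh,a=cv2.minAreaRect(q[:,:2].astype(np.float32)*1000); print(c,wh,a)
bb=b[b[:,1]>=238]; qb=ray(P,bb,.009)[:,:2]*1000; c2,wh2,a2=cv2.minAreaRect(qb.astype(np.float32)); print("bar",c2,wh2,a2,bb.min(0),bb.max(0))
s=telemetry.state(); 
for cc in (c,c2): print("tool shift",(s["tcp_rot"].T@(np.r_[np.array(cc)/1000,s["ee_pos"][2]]-s["ee_pos"])).round(4))
```

```text
(448.9903869628906, 81.1219253540039) (33.74842834472656, 28.109445571899414) 10.574043273925781
bar (450.6077575683594, 72.45856475830078) (33.74856185913086, 10.48626708984375) 10.568666458129883 [295 238] [345 253]
tool shift [ 0.0101  0.0037 -0.    ]
tool shift [ 0.0013  0.0037 -0.    ]
```

Request:
{"fn": "jog_arm", "kwargs": {
  "motion": [
    [0.003,0.004,0.04,0,0,0],
    [0.003,0.004,0.075,0,0,0],
    [0.003,0.004,0.091,0,0,0],
    [0.003,0.004,0.091,0,0,0],
    [0.003,0.004,0.091,0,0,0]
  ]
}}

```text
clock: 20.17
ee_pos: [0.4502, 0.0743, 0.0046]
tcp_rot: [[-0.184, 0.983, -0.003], [0.983, 0.184, 0.0], [0.001, -0.002, -1.0]]
force: [0.9, -0.1, 0.9]
gripper_width: 0.0546
```

Request:
{"fn": "jog_arm", "kwargs": {
  "motion": [
    [0,0,0,0,0,0],
    [0,0,0,0,0,0],
    [0,0,0,0,0,0],
    [0,0,0,0,0,0],
    [0,0,0,0,0,0],
    [0,0,0,0,0,0]
  ],
  "jaw": 0.02
}}

```text
clock: 20.67
ee_pos: [0.4529, 0.0747, 0.0069]
tcp_rot: [[-0.183, 0.983, 0.004], [0.983, 0.183, 0.0], [-0.0, 0.004, -1.0]]
force: [-0.5, 0.5, 7.2]
gripper_width: 0.0325
```

Run:
```python
from h import *
s=telemetry.state();print(s["ee_pos"],s["force"])
go([.59,.214,.095],180.5)
```

```text
[0.4528563  0.07467204 0.00687033] [-0.5247727   0.54621493  7.22673173]
MOVE [0.59, 0.214, 0.095] 180.5 [0.1118, 0.1607, -0.0876, 0.0028, 0.003, -1.3953]
```

Request:
{"fn": "jog_arm", "kwargs": {
  "motion": [
    [0,0,-0.04,0,0,0],
    [0,0,-0.08,0,0,0],
    [0.02,0.03,-0.088,0,0,-0.12],
    [0.04,0.058,-0.088,0,0,-0.24],
    [0.06,0.086,-0.088,0,0,-0.36],
    [0.08,0.115,-0.088,0,0,-0.48],
    [0.1,0.144,-0.088,0,0,-0.6],
    [0.112,0.161,-0.088,0,0,-0.72],
    [0.112,0.161,-0.088,0,0,-0.84],
    [0.112,0.161,-0.088,0,0,-0.96],
    [0.112,0.161,-0.088,0,0,-1.08],
    [0.112,0.161,-0.088,0,0,-1.2],
    [0.112,0.161,-0.088,0,0,-1.3],
    [0.112,0.161,-0.088,0,0,-1.395],
    [0.112,0.161,-0.088,0,0,-1.395],
    [0.112,0.161,-0.088,0,0,-1.395]
  ]
}}

```text
clock: 22.0
ee_pos: [0.5889, 0.2136, 0.0932]
tcp_rot: [[-1.0, -0.006, -0.0], [-0.006, 1.0, -0.0], [0.0, -0.0, -1.0]]
force: [-0.6, -0.2, 0.1]
gripper_width: 0.0327
```

Request:
{"fn": "jog_arm", "kwargs": {
  "motion": [
    [0,0,0.03,0,0,0],
    [0,0,0.055,0,0,0],
    [0,0,0.065,0,0,0],
    [0,0,0.065,0,0,0],
    [0,0,0.065,0,0,0]
  ]
}}

```text
clock: 22.42
ee_pos: [0.5889, 0.2139, 0.0284]
tcp_rot: [[-1.0, -0.007, -0.0], [-0.007, 1.0, -0.0], [0.0, -0.0, -1.0]]
force: [0.2, 0.2, -0.7]
gripper_width: 0.0324
```

Request:
{"fn": "jog_arm", "kwargs": {
  "motion": [
    [0,0,0.008,0,0,0],
    [0,0,0.0145,0,0,0],
    [0,0,0.0155,0,0,0],
    [0,0,0.0155,0,0,0],
    [0,0,0.0155,0,0,0]
  ]
}}

```text
clock: 22.83
ee_pos: [0.5891, 0.214, 0.013]
tcp_rot: [[-1.0, -0.008, 0.0], [-0.008, 1.0, 0.0], [-0.0, 0.0, -1.0]]
force: [1.0, 0.2, 0.5]
gripper_width: 0.0325
```

Request:
{"fn": "jog_arm", "kwargs": {
  "motion": [
    [0,0,0,0,0,0],
    [0,0,0,0,0,0],
    [0,0,0,0,0,0]
  ],
  "jaw": 0.042
}}

```text
clock: 23.08
ee_pos: [0.5892, 0.214, 0.0132]
tcp_rot: [[-1.0, -0.008, 0.001], [-0.008, 1.0, 0.0], [-0.001, 0.0, -1.0]]
force: [0.3, -0.1, 0.4]
gripper_width: 0.0418
```

Request:
{"fn": "jog_arm", "kwargs": {
  "motion": [
    [0,0,-0.03,0,0,0],
    [0,0,-0.07,0,0,0],
    [0,0,-0.1,0,0,0],
    [0.03,0,-0.13,0,0,0],
    [0.06,0,-0.16,0,0,0],
    [0.1,0,-0.19,0,0,0],
    [0.14,0,-0.2,0,0,0],
    [0.14,0,-0.2,0,0,0],
    [0.14,0,-0.2,0,0,0]
  ]
}}

```text
clock: 23.83
ee_pos: [0.4464, 0.2142, 0.2146]
tcp_rot: [[-1.0, -0.013, 0.003], [-0.013, 1.0, -0.002], [-0.003, -0.002, -1.0]]
force: [1.1, 0.8, -0.1]
gripper_width: 0.0417
```

Run:
```python
from h import *
P=pose("wrist"); p,d=viewer.read_camera("wrist"); cv2.imwrite("pics/w9.png",p)
t,_=viewer.read_camera("top"); 
X=depthpt(P,np.c_[np.tile(np.arange(640),480),np.repeat(np.arange(480),640)],d.ravel()).reshape(480,640,3)
m=(X[...,2]>.009)&(X[...,2]<.06)&(p.min(2)>70)&((p.max(2).astype(int)-p.min(2))<60)
for b in blobs(m,80,6000):
    x=X[b[:,1],b[:,0]]
    if .53<x[:,0].mean()<.63: print(b.mean(0).round(),x.min(0).round(3),x.max(0).round(3))
```

```text
[200. 321.] [0.548 0.083 0.01 ] [0.583 0.105 0.026]
[165. 322.] [0.549 0.043 0.009] [0.589 0.064 0.027]
[444. 326.] [0.55  0.34  0.009] [0.57  0.36  0.043]
[314. 342.] [0.568 0.197 0.009] [0.598 0.23  0.021]
```

View pics/w9.png

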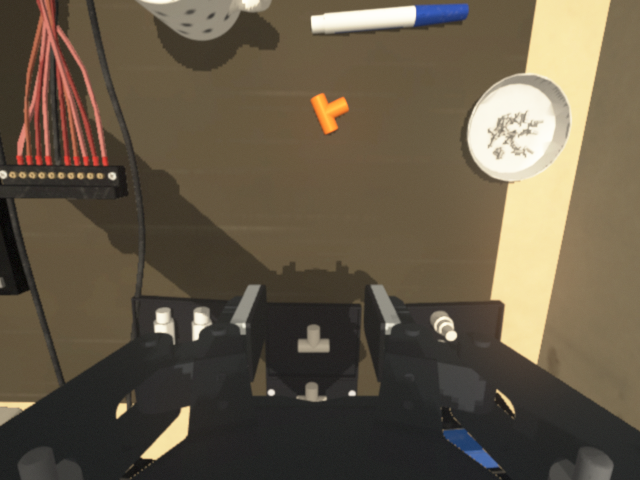

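The parts I can see are seated: the tee at (314,342), attenuators at (165,325) and (200,325), and one adaptor at (444,326). The dish, pen and orange tee haven't moved. The top and scene cameras should show the hidden adaptor.

Run:
```python
from h import *
t,_=viewer.read_camera("top"); s,_=viewer.read_camera("scene")
a=cv2.resize(t[105:195,215:445],None,fx=3,fy=3); b=cv2.resize(s[200:400,370:490],None,fx=1.5,fy=1.5)
o=np.zeros((580,700,3),np.uint8); o[:270,:690]=a; o[275:575,:180]=b; cv2.imwrite("pics/end.png",o)
```

```text
(no output)
```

View pics/end.png

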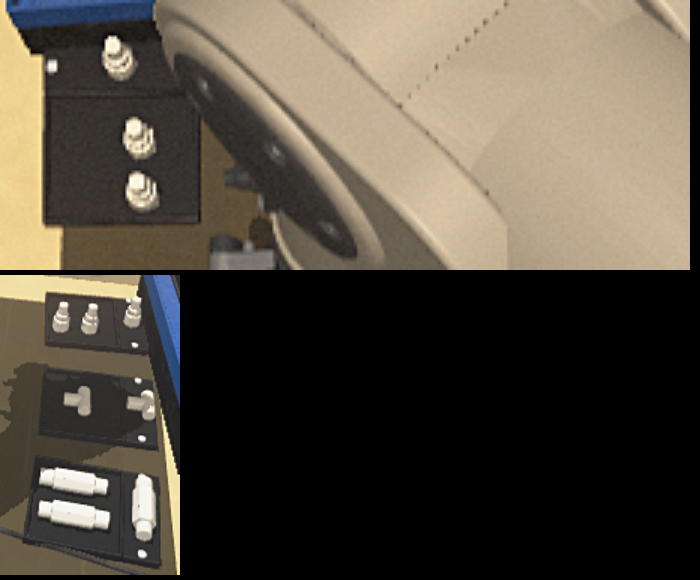

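In the top crop both adaptors stand upright inside their tray, at (140,138) and (142,190). In the scene crop the tee at (78,400) and the attenuators at (74,481) and (74,515) lie inside theirs. Handing in.

```bash
python3 -c "
from cell import r
print(r.close_job())"
```

```text
the job is handed in; nothing more can be done
None
```

All five parts are in their matching trays and the job is handed in, at about 24 s of the 112 s allowed. I placed the two adaptors first, then the two attenuators, then the tee.

- **Placement:** the last wrist, top and scene views show both adaptors standing upright, with both attenuators and the tee lying flat. All five are inside their compartments and released. The arm is clear of them, with the tool about 0.2 m up.
- **Heights:** tops measured by depth read about 2 mm above nominal, as they had on the bench before I moved anything. One adaptor was hidden from the wrist camera at the end, so I checked it in the top and scene views only.
- **Other items:** the screw dish, the marker pen and the orange look-alike were not touched.
- **Disagreements:** two views of the tray positions differed by about 2–4 mm, so I placed each part by the closer view. The force readings I got, one at the end of each move, stayed below about 8 N.

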